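Fetch a capacitor from the tilt-out bin

ROBOT

A 6-joint arm with a two-finger parallel gripper is mounted at the origin on the work surface. World frame = base frame: x ahead of the robot, y to its left, z up, the work surface at z = 0. Lengths are in mm, angles in rad, forces in N, time in s.
With the tool pointing down it reaches from about 275 to 1000 mm from the base axis. Payload 8.4 kg.
Tool frame: the origin (TCP) lies between the finger pads; the fingertips stand r.finger_overhang ahead of it and the grasp point (between the pads) is the TCP (r.finger_overhang is the distance from the TCP to the fingertips, in mm); z points along the fingers, y is the line along which they close (so a half turn about z gives the same grasp; the last joint's range is limited). The gripper opens to 85 mm and grips with 20 to 120 N. Pads are 22 mm wide; open, the fingers measure 114 mm over their backs; the gripper's body (76 mm by 85 mm) begins 54 mm behind the grasp point. The pads swing forward as they close: fully open they stand 13 mm farther back than shut.
Start: joints at [-1.166, 0.353, 1.633, -0, 1.155, -0.002], TCP at [247.294, -573.998, 250.281] pointing down, gripper open.
Joint ranges: [-2.63, 2.63], [-0.92, 2.1], [0.06, 2.66], [-1.3, 4.44], [0, 2.69], [-3.02, 3.02]. Speed limits (rad/s): [2.22, 2.22, 2.79, 3.14, 3.14, 3.14].

INTERFACE

Orientations are given as [roll, pitch, yaw] about the fixed x, y, z axes, in that order (R = Rz(yaw) Ry(pitch) Rx(roll)).
In Python, from rig import r, cams, sign_off gives the robot as it stands.
- The arm moves only by the shell command python3 -m crank 'ROWS' [FORCE]. ROWS is JSON, a list of rows, each a list of 7 numbers: the shift along the tool's x, y, z in m, then the turn, a rotation vector about the tool's x, y, z in rad, then the closure, from 0 (fully open) to 1 (shut). In form: [[dx, dy, dz, ax, ay, az, gripper], ...]. A call has 1 to 5 rows; each row is the pose to reach, as a shift and turn from the pose commanded when the call began, along the tool's axes at that moment; what a row does not reach only later rows make up. A row lasts 1/10 s, in which the tool goes at most 50 mm and 8.59 degrees, less where a joint would pass 70% of its speed; a pose out of reach is approached as far as the arm can. A call with a gripper value outside its range is refused whole. The fingers move at their own pace and stop on an object; FORCE is the grip in N (left out, the last holds). Time passes only in rows, so rows that repeat a pose let the fingers close. It gives the time, the measured TCP pose, the force, the opening and the grip force at its end, in the units of the state.
- r.sense(): the state, without advancing time (a new reading comes with each control period).
- cams.grab_frame(name): name is "scene" or "top"; returns a dict with "image" (384x512x3 uint8, red, green, blue), "fx", "fy", "cx", "cy" (pixels), "position" and "orientation" of the camera in the world. Camera axes: x right, y down, z forward; pixel columns grow to the right and rows downward; lengths in mm; the calibration is good to about 2 mm. A picture is of the moment at which its call begins. There is no depth.
- sign_off(): hands the job in; it is judged then, once.
The state is a dict: "clock": time; "qpos": joint angles; "qvel": joint speeds; "joint_efforts": joint torques, N m; "eef_pos": TCP position; "tcp_rot": TCP orientation; "contact_force": force on the tool from outside, world axes, zero at the start; "wrist_torque": the same for the moment, N m; "opening": opening from 0.0 (shut) to 1.0 (fully open); "grasp_force": force on a finger pad.
Only numpy, scipy, OpenCV 4.12 (cv2) and the standard library are available. Lean on these libraries where they do the work, as an engineer would, in place of code of your own. Each camera call takes 0.05 s, during which the arm holds its last target. There are 200 camera calls.

TASK

Tilt the blue parts bin all the way out by its pull bar, take out the big capacitor and stand it gently, terminals up, centred in the empty white circle on the power board. Then swing the blue bin fully shut again. Keep control of the bin in both directions so that it never drops or slams, leave the yellow bin shut and leave everything else on the bench where it is.

Things in the scene. Friction and masses are not known exactly. Their poses are not given: they have to be found in the camera images.
- blue_pivot (a point): Midpoint of the blue bin's pivot line, 12 mm above the bench, fixed to its grey housing. x points level from the front into the housing, y along the pivot, z up; the bin swings out towards -x. Housing: 146 wide, x 2 to 126, up to 159 above the bench; its roof covers x 46 to 126 only, open above the rest. The yellow unit is alike.
- blue_bar (a point): Middle of the blue bin's pull bar, moving with the bin. Round steel bar along y, 12 diameter, 84 long, on a 10 mm post at each end (64 clear between), its axis 155 from the pivot line, 4 in front (-x) of it and 33 above the panel's top edge. Pinch it across from above, one finger behind it; it can turn in the fingers. Axes as blue_pivot when shut, turning with the bin.
- blue_bin (a joint): Tilt in rad: 0 shut, 0.6 all the way out on its stop. 0.55 kg, swings freely, no catch: falls shut when near shut, falls open past a balance point (0.2 to 0.4) and rests on the stop. In bin axes from the pivot: open top, inside 124 wide, floor at z 4, front panel x -8 to 0 up to z 122, side walls to z 84, back wall at x 66 to z 74.
- yellow_bin (a joint): Tilt of the yellow bin in rad, 0 shut. Same make as the blue one, empty; not to be opened.
- capacitor: Screw-terminal capacitor, black with a white stripe: cylinder 51 diameter, 120 long, plus 5 mm terminals on top, 0.2 to 0.4 kg. Origin at the centre of its bottom face, z along its axis towards the terminals. It starts loose, upright in the shut blue bin and slides or leans against the front panel as the bin tilts, so look again then.
- capacitor_top (a point): Centre of the capacitor's top face, 120 mm along its axis from capacitor.
- spot (a point): Centre of the empty white circle (62 outer diameter) on the top surface of the green power board, z up. The board is 240 (x) by 150 (y), reaching from x -60 to 180 and y -75 to 75 about this point; its height above the bench differs from time to time (30 to 60 mm). No part within 50 mm of the circle's centre is over 12 mm high, apart from the fitted capacitor.
- fitted_capacitor: Capacitor of the same size, blue sleeve, standing loose in the second circle, 95 mm from the empty circle's centre in the board's +x. Leave it alone.
- mug: Dark green mug, 84 diameter, 95 high, origin under its centre. Leave it alone.
- multimeter: Yellow handheld meter lying flat, 180 by 85 by 43. Leave it alone.
- screwdriver: Red screwdriver, 200 long, lying. Leave it alone.
- spool: Orange spool, 64 diameter, 50 high. Leave it alone.
There are look-alikes about, which are no part of the job. What is shaped like the part that bears yellow_bin but orange is not meant. Leave any green look-alike of the capacitor alone.

How it is judged:
By the outcome, as a careful person would: the job done as asked, in the order asked, and still so for the second after the job is handed in, with the robot touching nothing.
It also fails if it takes over 72 s, if anything falls off the work surface, if the arm or the gripper's body presses on something with over 40 N, if the wrist force passes 120 N, or if a joint passes its speed limit or range.

## Working session

There is one attempt and no reset: what is moved stays moved. The work goes in short steps, Python scripts to look and compute and a shell command to move; the robot and the scene stay as the last step left them, time stands still between calls to the robot, and variables do not carry over. Pictures are saved under pics/ and viewed, at most 13 in all, crops included, and the job is handed in when it is done.

```bash
ls; mkdir -p pics; python3 - <<'E'
from rig import r,cams
import cv2,json
for n in("scene","top"):
    f=cams.grab_frame(n); print(n,[f[k] for k in("fx","fy","cx","cy","position","orientation")])
    cv2.imwrite(f"pics/{n}0.png",cv2.resize(f["image"][:,:,::-1],(800,600),interpolation=cv2.INTER_CUBIC))
print(r.sense(),r.finger_overhang)
E
```

```text
pics
scene [422.3470889736771, 422.3470889736771, 257.0040734032631, 193.68964084094333, array([ 510.09848026, -953.9726007 ,  918.36569043]), array([-2.26647834, -0.0183491 ,  0.03818038])]
top [484.26404431450527, 484.26404431450527, 260.12853203763973, 194.8606098336142, array([ 241.04459881,  -24.68168414, 1563.20575966]), array([-2.9837575 ,  0.0090401 , -1.59847745])]
{'clock': 0.1, 'qpos': array([-1.16638301e+00,  3.53568339e-01,  1.63402859e+00,  7.59380107e-06,
        1.15520129e+00, -2.39348720e-03]), 'qvel': array([ 1.82629035e-04, -2.42125111e-03, -1.56643216e-03,  7.30064644e-05,
        8.50070018e-04,  3.67622082e-04]), 'joint_efforts': array([ 2.87229459e-04, -6.06356478e+01, -3.42822361e+01, -6.68237476e-05,
        4.08645239e-03,  2.01011295e-05]), 'eef_pos': array([ 247.15325251, -573.63600312,  249.65666742]), 'tcp_rot': array([-3.14038710e+00, -9.82918782e-06,  4.06803730e-01]), 'contact_force': array([-0.44734139,  0.44580859,  0.41246342]), 'wrist_torque': array([ 0.01935026, -0.0088374 , -0.02356851]), 'grasp_force': 0.0, 'opening': 0.9996501586490838} 19.0
```

View pics/scene0.png

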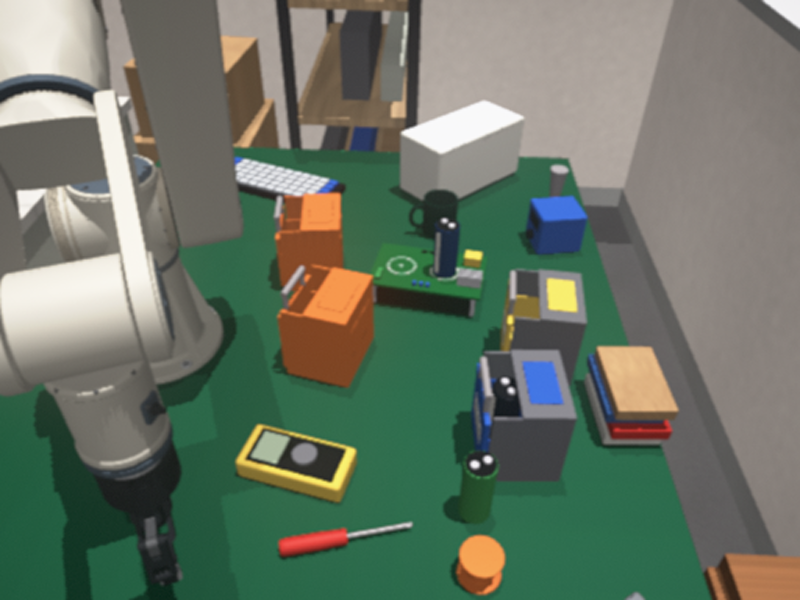

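View pics/top0.png

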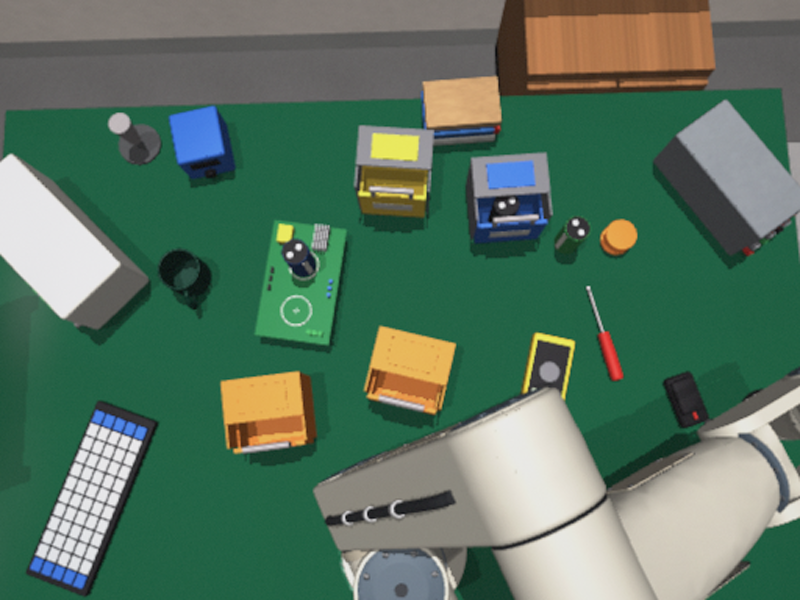

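The scene picture shows the grey blue-fronted unit at about (525,410) and the top picture shows it at (510,195). The yellow one is at (395,170) in the top picture. The orange look-alikes are at top (410,370) and (265,410). The black capacitor is inside the blue bin at top (507,207), the green look-alike is outside at (573,232), and the empty circle is at (296,311). The unit with the blue panel and blue label on a grey housing fits the description. I'll confirm it in an enlarged crop.

```bash
python3 - <<'E'
import cv2,numpy as np
from rig import cams
T=cams.grab_frame("top")["image"][:,:,::-1]; S=cams.grab_frame("scene")["image"][:,:,::-1]
np.savez("f0.npz",T=T,S=S)
def c(I,u,v,w=80,h=60): return cv2.resize(I[v:v+h,u:u+w],(400,300),interpolation=cv2.INTER_CUBIC)
# origins: T blue (288,97) T board(155,140); S blue (290,222), S board (230,150)
m=np.vstack([np.hstack([c(T,288,97),c(T,155,138,)]),np.hstack([c(S,295,215,),c(S,232,140)])])
cv2.imwrite("pics/crop0.png",m)
E
```

```text
(no output)
```

View pics/crop0.png

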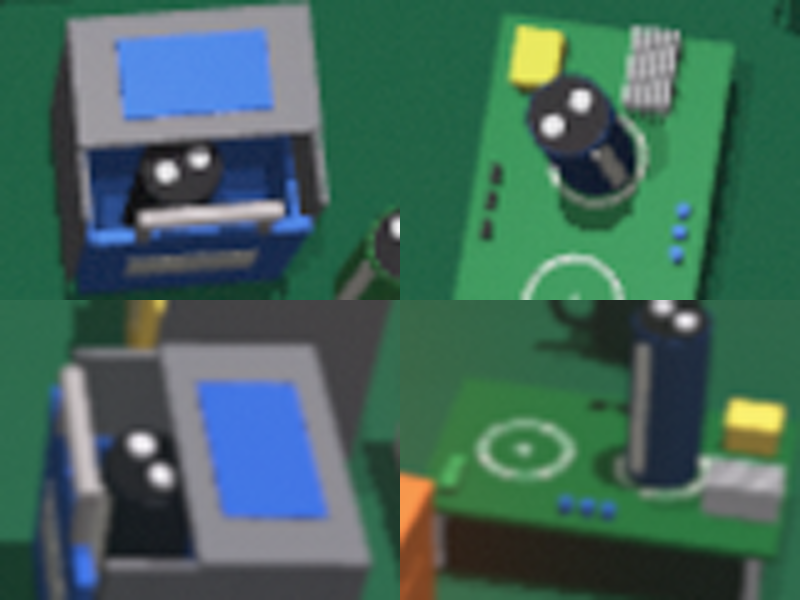

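The crop confirms a blue panel, a black capacitor inside and a shut bin. The bar runs from (138,217) to (284,208) in the top-left tile. The empty circle centre is at (574,297) in the top-right tile and (524,449) in the bottom-right tile.

```bash
cat > h.py <<'E'
import numpy as np
from scipy.spatial.transform import Rotation as Ro
from scipy.optimize import least_squares
from rig import r,cams
C={n:{k:v for k,v in cams.grab_frame(n).items() if k!="image"} for n in("top","scene")}
def proj(n,P):
    f=C[n]; p=(np.atleast_2d(P)-f["position"])@Ro.from_euler("xyz",f["orientation"]).as_matrix()
    return np.c_[f["fx"]*p[:,0]/p[:,2]+f["cx"],f["fy"]*p[:,1]/p[:,2]+f["cy"]]
def cp(o,xy,s=5): return np.array(o)+(np.array(xy,float)+.5)/s-.5   # crop px -> native px
def fit(obs,x0,fixed_z=None):
    """obs: list of (cam, local pt, px). pose x,y,z,yaw"""
    def res(x):
        z=x[2] if fixed_z is None else fixed_z
        R=Ro.from_euler("z",x[3]).as_matrix()
        return np.concatenate([(proj(n,R@np.array(l)+[x[0],x[1],z])-px)[0] for n,l,px in obs])
    s=least_squares(res,x0,x_scale=[100,100,100,1],loss="soft_l1"); return s.x,res(s.x).reshape(-1,2)
E
python3 - <<'E'
from h import *
np.set_printoptions(precision=2,suppress=True)
t,s=(288,97),(295,215)
ob=[("top",(126,73,147),cp(t,(68,18))),("top",(126,-73,147),cp(t,(308,3))),("top",(46,-73,147),cp(t,(318,128))),("top",(46,73,147),cp(t,(80,146))),
("scene",(46,73,147),cp(s,(162,47))),("scene",(46,-73,147),cp(s,(198,265))),("scene",(126,73,147),cp(s,(317,45))),("scene",(126,-73,147),cp(s,(372,262))),
("top",(-4,42,155),cp(t,(138,217))),("top",(-4,-42,155),cp(t,(284,208))),("scene",(-4,42,155),cp(s,(73,70))),("scene",(-4,-42,155),cp(s,(90,200)))]
for z in(None,12): x,e=fit(ob,[700,-250,12,0],z); print(x); print(e.T)
x[2]=12;R=Ro.from_euler("z",x[3]).as_matrix(); print("bar",R@[-4,0,155]+x[:3])
t,s=(155,138),(232,140)
ob=[("top",(0,0,0),cp(t,(174,297))),("scene",(0,0,0),cp(s,(124,149))),("top",(180,75,0),cp(t,(105,14))),("top",(180,-75,0),cp(t,(333,42))),
("scene",(-60,75,0),cp(s,(65,80))),("scene",(180,-75,0),cp(s,(378,255))),("scene",(-60,-75,0),cp(s,(40,205)))]
x,e=fit(ob,[500,200,45,0]); print("spot",x); print(e.T)
E
```

```text
[ 630.95 -228.54   11.      0.04]
[[-0.    0.04  0.58 -0.28 -0.63  0.09 -0.96 -0.57  0.09 -0.92 -0.6  -0.66]
 [-0.74 -0.95 -0.57 -0.93 -0.37 -0.51  0.42  0.49 -0.44 -0.53  1.01 -0.05]]
[ 630.75 -228.87   12.      0.04]
[[ 0.13  0.21  0.75 -0.14 -0.65  0.08 -0.96 -0.55  0.24 -0.76 -0.63 -0.69]
 [-0.79 -1.01 -0.62 -0.97 -0.57 -0.68  0.23  0.31 -0.47 -0.56  0.81 -0.24]]
bar [ 626.75 -229.02  167.  ]
spot [480.52 205.49  56.22  -0.16]
[[-0.02  0.28 -0.49  0.03 -0.21 -0.42 -5.25]
 [ 0.11  0.46 -1.18 -0.84 -0.21  0.26  0.08]]
```

Each fit holds to about 1 px. The pivot is at (631,-229) with yaw 0.04, and the bar is at (627,-229,167). The spot is at (480.5,205.5,56), which is inside the 30–60 board height. Next I move above the bar.

```bash
python3 -m crank '[[0.043,-0.015,0,0,0,-0.12,0.5],[0.086,-0.03,0,0,0,-0.24,0.5],[0.129,-0.045,0,0,0,-0.36,0.5],[0.172,-0.06,0,0,0,-0.48,0.5],[0.215,-0.075,0,0,0,-0.6,0.5]]' 40
python3 -m crank '[[0.044,0.0122,0,0,0,-0.12,0.5],[0.088,0.0244,0,0,0,-0.24,0.5],[0.132,0.0366,0,0,0,-0.36,0.5],[0.176,0.0488,0,0,0,-0.48,0.5],[0.22,0.061,0,0,0,-0.6,0.5]]'
python3 - <<'E'
import h,pickle; pickle.dump(h.C,open("C.pkl","wb"))
s=open("h.py").read().split("\n"); i=[k for k,l in enumerate(s) if l.startswith("C={")][0]
s[i]='import pickle; C=pickle.load(open("C.pkl","rb"))'
s.append('''def go(p,rpy):
    """shift (m) and turn (rotvec) in tool axes from the present pose to the target"""
    st=r.sense(); R=Ro.from_euler("xyz",st["tcp_rot"])
    d=R.inv().apply(np.array(p)-st["eef_pos"])/1000; w=(R.inv()*Ro.from_euler("xyz",rpy)).as_rotvec()
    print("at",np.round(st["eef_pos"],1),np.round(st["tcp_rot"],3),"go",np.round(d,4),np.round(w,3),"F",np.round(st["contact_force"],1),"t",st["clock"],"op",round(st["opening"],3),"g",round(st["grasp_force"],1))
''')
open("h.py","w").write("\n".join(s))
E
python3 -c "
from h import *
go([627,-229,205],[np.pi,0,1.611])"
```

```text
clock: 0.8
eef_pos: [416.2, -418.7, 250.4]
tcp_rot: [3.141, 0.0, 1.011]
contact_force: [0.6, -0.9, 0.3]
opening: 0.498
grasp_force: 0.0
clock: 1.3
eef_pos: [585.5, -265.3, 250.4]
tcp_rot: [3.141, 0.0, 1.612]
contact_force: [-0.0, -0.2, 0.7]
opening: 0.497
grasp_force: 0.0
at [ 587.8 -263.   250.2] [ 3.140e+00 -1.000e-03  1.614e+00] go [0.0322 0.0406 0.0453] [ 0.002 -0.001  0.003] F [ 0.5 -0.  -0.2] t 1.4 op 0.501 g 0.0
```

```bash
python3 -m crank '[[0.016,0.02,0.0,0,0,0,0.5],[0.032,0.0405,0.01,0,0,0,0.5],[0.032,0.0405,0.03,0,0,0,0.5],[0.032,0.0405,0.055,0,0,0,0.5],[0.032,0.0405,0.065,0,0,0,0.5]]' 40
python3 -m crank '[[0,0,0.008,0,0,0,0.5],[0,0,0.016,0,0,0,0.5],[0,0,0.016,0,0,0,0.5]]' 40
python3 - <<'E'
from h import *
import cv2
go([627,-229,167],[np.pi,0,1.611])
T=cams.grab_frame("top")["image"][:,:,::-1]; S=cams.grab_frame("scene")["image"][:,:,::-1]
c=lambda I,u,v,w=100,h=150: cv2.resize(I[v:v+h,u:u+w],(400,600),interpolation=cv2.INTER_CUBIC)
cv2.imwrite("pics/g1.png",np.hstack([c(T,280,60),c(S,280,170)]))
E
```

```text
clock: 1.9
eef_pos: [622.0, -233.2, 182.9]
tcp_rot: [-3.138, -0.001, 1.606]
contact_force: [-0.0, 0.5, 0.2]
opening: 0.498
grasp_force: 0.0
clock: 2.2
eef_pos: [623.2, -233.5, 168.8]
tcp_rot: [-3.141, -0.0, 1.606]
contact_force: [0.7, -1.1, 0.1]
opening: 0.502
grasp_force: 0.0
at [ 623.2 -233.5  168.8] [-3.141 -0.     1.606] go [0.0044 0.004  0.0018] [-0.001 -0.    -0.005] F [ 0.7 -1.1  0.1] t 2.2 op 0.502 g 0.0
```

View pics/g1.png

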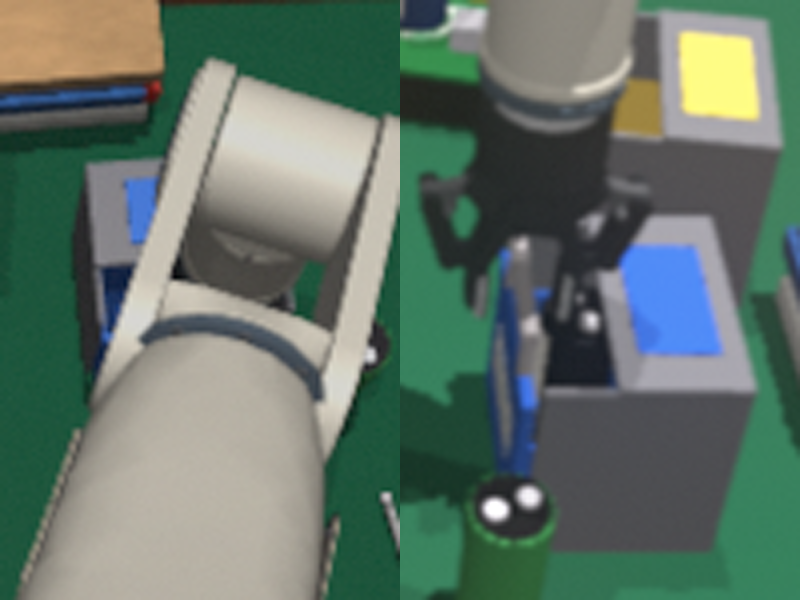

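The fingers straddle the bar in the scene half: front finger at about (480,295), rear one at (565,290), bar between. I centre and close.

```bash
python3 -m crank '[[0.004,0.004,0.001,0,0,0,0.5],[0.004,0.004,0.001,0,0,0,0.7],[0.004,0.004,0.001,0,0,0,0.8],[0.004,0.004,0.001,0,0,0,1],[0.004,0.004,0.001,0,0,0,1]]' 40
python3 -m crank '[[0,0,0,0,0,0,1],[0,0,0,0,0,0,1],[0,0,0,0,0,0,1]]' 40
python3 -c "
from h import *
go([627,-229,167],[np.pi,0,1.611])"
```

```text
clock: 2.8
eef_pos: [625.4, -229.1, 168.6]
tcp_rot: [-3.137, -0.001, 1.607]
contact_force: [-9.7, 0.5, 7.6]
opening: 0.124
grasp_force: 39.3
clock: 3.1
eef_pos: [625.4, -229.1, 168.7]
tcp_rot: [-3.137, -0.001, 1.607]
contact_force: [-9.5, 1.7, 8.3]
opening: 0.12
grasp_force: 39.3
at [ 625.4 -229.1  168.7] [-3.137e+00 -1.000e-03  1.607e+00] go [0.     0.0016 0.0016] [-0.004 -0.001 -0.004] F [-9.5  1.7  8.3] t 3.1 op 0.12 g 39.3
```

```bash
for i in 1 2; do python3 -m crank '[[0,-0.0031,0.0001,-0.02,0,0,1],[0,-0.0062,0.0003,-0.04,0,0,1],[0,-0.0093,0.0005,-0.06,0,0,1],[0,-0.0124,0.0008,-0.08,0,0,1],[0,-0.0155,0.0012,-0.1,0,0,1]]' | grep -v clock; done
```

```text
eef_pos: [612.0, -229.7, 167.8]
tcp_rot: [3.039, 0.0, 1.607]
contact_force: [-0.2, 1.8, 5.6]
opening: 0.123
grasp_force: 39.8
eef_pos: [596.6, -230.4, 165.2]
tcp_rot: [2.939, 0.001, 1.607]
contact_force: [-2.7, 1.8, 8.8]
opening: 0.122
grasp_force: 40.0
```

```bash
for i in 1 2; do python3 -m crank '[[0,-0.0031,0.0001,-0.02,0,0,1],[0,-0.0062,0.0003,-0.04,0,0,1],[0,-0.0093,0.0005,-0.06,0,0,1],[0,-0.0124,0.0008,-0.08,0,0,1],[0,-0.0155,0.0012,-0.1,0,0,1]]' | grep -v clock; done
```

```text
eef_pos: [581.6, -231.0, 161.2]
tcp_rot: [2.839, 0.001, 1.607]
contact_force: [-3.7, 1.7, 11.8]
opening: 0.123
grasp_force: 40.4
eef_pos: [567.0, -231.7, 155.6]
tcp_rot: [2.739, 0.001, 1.607]
contact_force: [-7.9, 2.2, 15.6]
opening: 0.121
grasp_force: 40.8
```

```bash
python3 -m crank '[[0,-0.0031,0.0001,-0.02,0,0,1],[0,-0.0062,0.0003,-0.04,0,0,1],[0,-0.0093,0.0005,-0.06,0,0,1],[0,-0.0124,0.0008,-0.08,0,0,1],[0,-0.0155,0.0012,-0.1,0,0,1]]' | grep -v clock
python3 -m crank '[[0,-0.0031,0.0001,-0.02,0,0,1],[0,-0.0055,0.0003,-0.036,0,0,1],[0,-0.0078,0.0004,-0.05,0,0,1],[0,-0.0093,0.0005,-0.06,0,0,1],[0,-0.0109,0.0006,-0.07,0,0,1]]' | grep -v clock
python3 -m crank '[[0,-0.0016,0.0001,-0.01,0,0,1],[0,-0.0031,0.0001,-0.02,0,0,1],[0,-0.0047,0.0002,-0.03,0,0,1],[0,-0.0047,0.0002,-0.03,0,0,1]]' | grep -v clock
```

```text
eef_pos: [552.9, -232.3, 148.6]
tcp_rot: [2.639, 0.002, 1.606]
contact_force: [-12.8, 3.3, 20.9]
opening: 0.125
grasp_force: 41.5
eef_pos: [543.2, -232.7, 142.7]
tcp_rot: [2.57, 0.002, 1.606]
contact_force: [-16.9, 1.4, 22.6]
opening: 0.121
grasp_force: 41.8
eef_pos: [538.8, -232.9, 139.7]
tcp_rot: [2.541, 0.002, 1.605]
contact_force: [-19.5, 0.7, 24.6]
opening: 0.122
grasp_force: 42.2
```

```bash
python3 -m crank '[[0,-0.001,-0.0007,-0.006,0,0,1],[0,-0.002,-0.0015,-0.012,0,0,1],[0,-0.003,-0.002,-0.018,0,0,1],[0,-0.004,-0.002,-0.024,0,0,1],[0,-0.004,-0.002,-0.024,0,0,1]]' | grep -v clock
python3 - <<'E'
from h import *
import cv2
st=r.sense(); print(st["contact_force"],st["eef_pos"],st["qpos"],st["clock"])
T=cams.grab_frame("top")["image"][:,:,::-1]; S=cams.grab_frame("scene")["image"][:,:,::-1]
c=lambda I,u,v,w=100,h=150: cv2.resize(I[v:v+h,u:u+w],(400,600),interpolation=cv2.INTER_CUBIC)
cv2.imwrite("pics/g2.png",np.hstack([c(T,280,60),c(S,275,170)]))
E
```

```text
eef_pos: [537.4, -233.0, 139.0]
tcp_rot: [2.515, 0.001, 1.607]
contact_force: [14.1, 1.3, -4.0]
opening: 0.125
grasp_force: 39.7
[14.07190979  1.26152171 -4.02173263] [ 537.35589523 -232.9843059   139.00785891] [-0.60690586  0.31568301  2.19145765  1.28806814  0.37409098 -1.81373369] 7.0
```

View pics/g2.png

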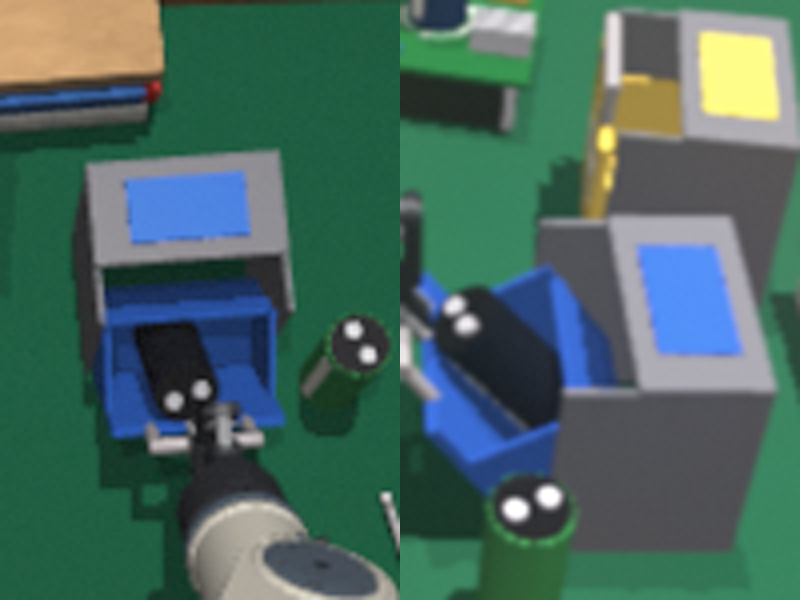

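The bin rests on its stop: the tangential force reversed and the bar travelled 88 mm. The capacitor leans on the front panel, slanting toward the left at its base, with its terminals at about (187,397) in the top half. I release and retreat along the tool.

```bash
python3 -m crank '[[0,0.001,0,0,0,0,0.75],[0,0.001,0,0,0,0,0.75],[0,0.001,0,0,0,0,0.75],[0,0.001,-0.02,0,0,0,0.75],[0,0.001,-0.06,0,0,0,0.75]]' 
python3 -m crank '[[0,0,-0.04,0,0,0,0.5],[0,0,-0.08,0,0,0,0],[0,0,-0.12,0,0,0,0],[0,0,-0.12,0,0,0,0],[0,0,-0.12,0,0,0,0]]' 
python3 - <<'E'
from h import *
import cv2
st=r.sense(); print(st["qpos"])
T=cams.grab_frame("top")["image"][:,:,::-1]; S=cams.grab_frame("scene")["image"][:,:,::-1]
c=lambda I,u,v,w=50,h=75: cv2.resize(I[v:v+h,u:u+w],(400,600),interpolation=cv2.INTER_CUBIC)
cv2.imwrite("pics/g3.png",np.hstack([c(T,304,125),c(S,275,230)]))
E
```

```text
clock: 7.6
eef_pos: [500.8, -233.0, 185.7]
tcp_rot: [2.521, -0.002, 1.607]
contact_force: [1.4, -0.2, 0.8]
opening: 0.251
grasp_force: 0.0
clock: 8.1
eef_pos: [431.3, -236.7, 285.6]
tcp_rot: [2.516, 0.002, 1.606]
contact_force: [-0.7, 0.7, -0.9]
opening: 0.999
grasp_force: 0.0
[-0.79159876 -0.07899835  2.2103627   0.73527435  0.69520642 -1.32928676]
```

View pics/g3.png

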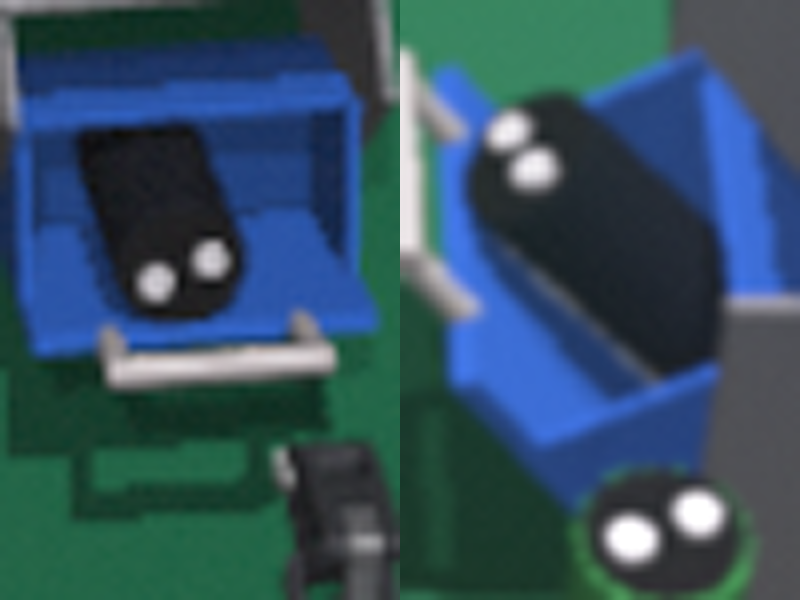

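The bin stayed out. The terminals are at (155,282) and (210,258) in the top half, and (510,130) and (535,168) in the scene half. The capacitor's base edge runs from (80,130) to (195,125) in the top half.

```bash
python3 - <<'E'
from h import *
np.set_printoptions(precision=1,suppress=True)
t,s=(304,125),(275,230)
obs=[("top",cp(t,(182,270),8)),("scene",cp(s,(122,149),8))]
sol=least_squares(lambda P:np.concatenate([(proj(n,P)-p)[0] for n,p in obs]),[560,-230,130]);P=sol.x
print("term mid",P,sol.fun)
th=.6;yaw=.04;piv=np.array([630,-229,12])
B=Ro.from_euler("z",yaw)*Ro.from_euler("y",-th)
print("in bin",B.inv().apply(P-piv))
for y in (-20,0,10,15,20):
  for phi in(0,.1,.2):
    d=np.array([0,-np.sin(phi),np.cos(phi)]); top=B.inv().apply(P-piv); top[0]=25.5; base=top-125*d
    e=np.array([0,np.cos(phi),np.sin(phi)])
    if y==0:
      pr=proj("top",piv+B.apply([base+25.5*e,base-25.5*e,top,base+[25.5,0,0]])); print(phi,base,((pr-t+.5)*8-.5).round(0).tolist())
      pr=proj("scene",piv+B.apply([base+25.5*e,base-25.5*e,top,base+[25.5,0,0]])); print("  s",((pr-s+.5)*8-.5).round(0).tolist())
# bin check
pts=piv+B.apply([[-4,42,155],[-4,-42,155],[0,62,122],[0,-62,122],[66,62,74],[66,-62,74]])
for n,o in(("top",t),("scene",s)): print(n,((proj(n,pts)-o+.5)*8-.5).round(0).tolist())
E
```

```text
term mid [ 577.8 -221.1  131.1] [-0.1 -0.8 -0.6  0.1]
in bin [ 24.5   9.9 127.6]
0 [25.5  9.9  2.6] [[71.0, 156.0], [196.0, 148.0], [181.0, 261.0], [133.0, 92.0]]
  s [[301.0, 303.0], [317.0, 423.0], [120.0, 149.0], [377.0, 335.0]]
0.1 [25.5 22.4  3.2] [[42.0, 161.0], [165.0, 148.0], [181.0, 261.0], [103.0, 95.0]]
  s [[293.0, 270.0], [316.0, 396.0], [120.0, 149.0], [372.0, 305.0]]
0.2 [25.5 34.8  5.1] [[14.0, 167.0], [133.0, 150.0], [181.0, 261.0], [73.0, 98.0]]
  s [[284.0, 237.0], [313.0, 367.0], [120.0, 149.0], [365.0, 273.0]]
top [[107.0, 367.0], [330.0, 351.0], [43.0, 328.0], [366.0, 306.0], [25.0, 123.0], [345.0, 101.0]]
scene [[-9.0, 61.0], [-0.0, 261.0], [52.0, 71.0], [71.0, 367.0], [298.0, 79.0], [339.0, 375.0]]
```

The capacitor fits flat against the panel, with no sideways lean: in bin axes it is at x 25.5, y 9.9, z 4 to 124. I'll grasp along its axis with the jaws across the bin, tips above the side walls and body just above the bar (TCP at bin z 113).

```bash
cat >> h.py <<'E'

piv=np.array([630,-229,12]); B=Ro.from_euler("z",.04)*Ro.from_euler("y",-.6)
def gobin(b): go(piv+B.apply(b),(B*Ro.from_euler("x",np.pi)).as_euler("xyz"))
E
for i in 1 2 3; do python3 -m crank '[[0,0,-0.004,0,0,0.105,0],[0,0,-0.008,0,0,0.21,0],[0,0,-0.012,0,0,0.315,0],[0,0,-0.012,0,0,0.42,0],[0,0,-0.012,0,0,0.524,0]]' >/dev/null; done
python3 -c "
from h import *
gobin([25.5,9.9,200]);print(r.sense()['qpos'])"
```

```text
at [ 410.8 -236.4  312.3] [-3.135 -0.622  0.028] go [ 0.0331 -0.0088  0.1725] [-0.    -0.022 -0.01 ] F [-0.2  0.4  0.8] t 9.7 op 1.002 g 0.0
[-0.83650643 -0.14282884  2.19552982  0.68594059  0.78556865  0.28245188]
```

```bash
python3 -m crank '[[0.01,-0.003,0.02,0,-0.01,-0.005,0],[0.02,-0.006,0.06,0,-0.022,-0.01,0],[0.033,-0.0088,0.1,0,-0.022,-0.01,0],[0.033,-0.0088,0.14,0,-0.022,-0.01,0],[0.033,-0.0088,0.1725,0,-0.022,-0.01,0]]'
python3 -m crank '[[0,0,0.01,0,0,0,0],[0,0,0.01,0,0,0,0],[0,0,0.01,0,0,0,0]]' >/dev/null
python3 - <<'E'
from h import *
import cv2
gobin([25.5,9.9,113])
T=cams.grab_frame("top")["image"][:,:,::-1]; S=cams.grab_frame("scene")["image"][:,:,::-1]
c=lambda I,u,v,w=80,h=120: cv2.resize(I[v:v+h,u:u+w],(400,600),interpolation=cv2.INTER_CUBIC)
cv2.imwrite("pics/g4.png",np.hstack([c(T,285,90),c(S,255,180)]))
E
```

```text
clock: 10.2
eef_pos: [538.5, -222.3, 189.5]
tcp_rot: [3.137, -0.598, 0.047]
contact_force: [0.3, 0.4, 1.1]
opening: 1.003
grasp_force: 0.0
at [ 543.1 -222.7  183.7] [ 3.137 -0.6    0.046] go [ 0.0001 -0.0002  0.0776] [0.001 0.    0.005] F [-0.2  0.5  0.8] t 10.5 op 1.001 g 0.0
```

View pics/g4.png

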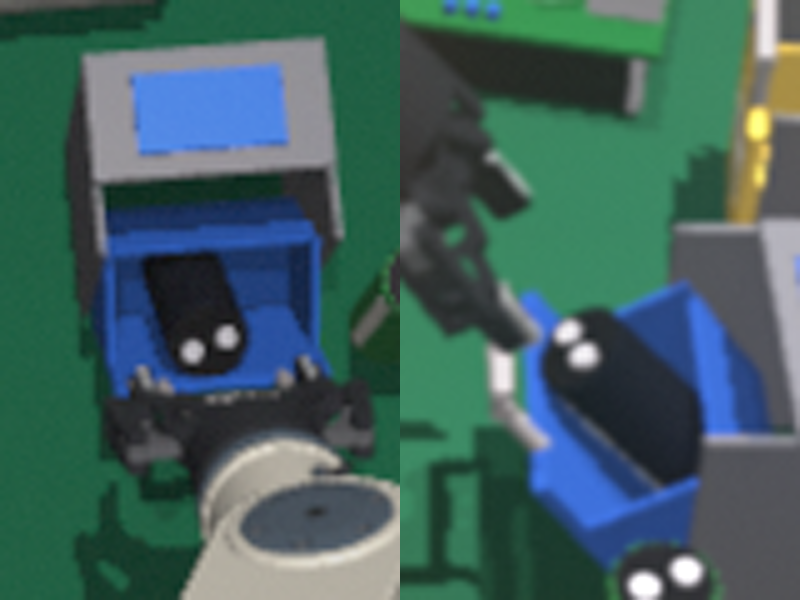

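The open fingers straddle the capacitor's axis (tips at about (145,378) and (305,372) in the top half, terminals at (210,343)) and stand behind the bar. I descend along the axis.

```bash
python3 -m crank '[[0,0,0.02,0,0,0,0],[0,0,0.04,0,0,0,0],[0,0,0.055,0,0,0,0],[0,0,0.067,0,0,0,0],[0,0,0.0775,0,0,0,0]]'
python3 -m crank '[[0,0,0,0,0,0,0.15],[0,0,0,0,0,0,0.25],[0,0,0,0,0,0,0.35],[0,0,0,0,0,0,0.45],[0,0,0,0,0,0,0.6]]' 50
python3 -m crank '[[0,0,0,0,0,0,0.8],[0,0,0,0,0,0,1],[0,0,0,0,0,0,1]]' 70
```

```text
clock: 11.1
eef_pos: [587.6, -222.3, 121.8]
tcp_rot: [3.135, -0.603, 0.047]
contact_force: [0.2, -0.6, 0.2]
opening: 0.999
grasp_force: 0.0
clock: 11.6
eef_pos: [587.3, -222.1, 122.4]
tcp_rot: [3.135, -0.603, 0.047]
contact_force: [-4.3, -0.1, 7.0]
opening: 0.585
grasp_force: 50.3
clock: 11.9
eef_pos: [587.3, -222.1, 122.5]
tcp_rot: [3.135, -0.604, 0.047]
contact_force: [-4.7, 1.4, 8.7]
opening: 0.578
grasp_force: 70.6
```

```bash
python3 -m crank '[[0,0,-0.004,0,0,0,1],[0,0,-0.012,0,0,0,1],[0,0,-0.022,0,0,0,1],[0.002,0,-0.034,0,0,0,1],[0.004,0,-0.046,0,0,0,1]]'
python3 -m crank '[[0,0,-0.02,0,0,0,1],[0,0,-0.04,0,0,0,1],[0,0,-0.06,0,0,0,1],[0,0,-0.08,0,0,0,1],[0,0,-0.10,0,0,0,1]]'
python3 -c "
from h import *
go([480.5,0,270],[np.pi,0,.046]);print(r.sense()['qpos'])"
```

```text
clock: 12.4
eef_pos: [564.0, -222.5, 161.8]
tcp_rot: [3.136, -0.601, 0.047]
contact_force: [0.6, -0.2, -2.3]
opening: 0.576
grasp_force: 79.5
clock: 12.9
eef_pos: [506.6, -224.4, 244.2]
tcp_rot: [3.136, -0.601, 0.047]
contact_force: [-0.4, 0.5, -2.7]
opening: 0.575
grasp_force: 79.5
at [ 506.6 -224.4  244.2] [ 3.136 -0.601  0.047] go [ 0.0017 -0.2252 -0.0315] [ 0.006 -0.601 -0.001] F [-0.4  0.5 -2.7] t 12.9 op 0.575 g 79.5
[-0.62342708  0.07580159  2.15488569  0.74179577  0.53811618  0.32639644]
```

The capacitor is held, at about 2.7 N of weight. I raise it, stand it upright and carry it across high.

```bash
python3 -m crank '[[0.012,0,-0.018,0,0,0,1],[0.028,0,-0.041,0,0,0,1],[0.044,0,-0.064,0,-0.05,0,1],[0.05,0,-0.073,0,-0.13,0,1],[0.05,0,-0.073,0,-0.21,0,1]]'
python3 -m crank '[[0,0,0,0,-0.08,0,1],[0,0,0,0,-0.16,0,1],[0,0,0,0,-0.24,0,1],[0,0,0,0,-0.32,0,1],[0,0,0,0,-0.39,0,1]]'
python3 -c "
from h import *
go([480.5,205.5,320],[np.pi,0,.046]);print(r.sense()['qpos'])"
```

```text
clock: 13.4
eef_pos: [507.3, -225.2, 335.0]
tcp_rot: [3.132, -0.391, 0.044]
contact_force: [0.2, 0.6, -3.4]
opening: 0.573
grasp_force: 79.9
clock: 13.9
eef_pos: [507.2, -224.4, 332.5]
tcp_rot: [3.135, 0.002, 0.042]
contact_force: [-0.3, 0.6, -2.8]
opening: 0.575
grasp_force: 79.8
at [ 507.2 -224.4  332.5] [3.135e+00 2.000e-03 4.200e-02] go [-0.0085 -0.4308  0.0098] [ 0.006  0.002 -0.004] F [-0.3  0.6 -2.8] t 13.9 op 0.575 g 79.8
[-0.41555599  0.17222682  1.68876484 -0.00678181  1.27949767  1.11502081]
```

```bash
python3 -m crank '[[0,-0.02,0,0,0,0,1],[0,-0.055,0,0,0,0,1],[0,-0.095,0,0,0,0,1],[0,-0.135,0,0,0,0,1],[0,-0.175,0,0,0,0,1]]' >/dev/null
python3 -m crank '[[0,-0.04,0,0,0,0,1],[0,-0.08,0,0,0,0,1],[0,-0.12,0,0,0,0,1],[0,-0.16,0,0,0,0,1],[0,-0.19,0,0,0,0,1]]' >/dev/null
python3 -m crank '[[-0.003,-0.025,0.003,0.006,0,0,1],[-0.006,-0.045,0.006,0.006,0,0,1],[-0.0085,-0.058,0.01,0.006,0,0,1],[-0.0085,-0.065,0.01,0.006,0,0,1],[-0.0085,-0.065,0.01,0.006,0,0,1]]'
python3 -c "
from h import *
go([480.5,205.5,200],[np.pi,0,.046]);print(r.sense()['qpos'])"
```

```text
clock: 15.4
eef_pos: [480.7, 205.0, 320.0]
tcp_rot: [-3.141, -0.002, 0.044]
contact_force: [0.3, -0.7, -2.5]
opening: 0.578
grasp_force: 79.8
at [480.7 205.  320. ] [-3.141e+00 -2.000e-03  4.400e-02] go [-0.0004 -0.0004  0.12  ] [-0.    -0.002 -0.002] F [ 0.3 -0.7 -2.5] t 15.4 op 0.578 g 79.8
[ 4.00496438e-01  1.27811189e-01  1.76899161e+00 -2.42823245e-04
  1.24287999e+00  1.92772332e+00]
```

```bash
python3 -m crank '[[0,0,0.02,0,0,0,1],[0,0,0.05,0,0,0,1],[0,0,0.085,0,0,0,1],[0,0,0.105,0,0,0,1],[0,0,0.12,0,0,0,1]]' >/dev/null
python3 -m crank '[[0,0,0.005,0,0,0,1],[0,0,0.01,0,0,0,1],[0,0,0.01,0,0,0,1]]'
python3 - <<'E'
from h import *
import cv2
S=cams.grab_frame("scene")["image"][:,:,::-1]
cv2.imwrite("pics/g5.png",cv2.resize(S[128:203,222:322],(800,600),interpolation=cv2.INTER_CUBIC))
st=r.sense()["eef_pos"]
for h in range(104,117,3):
    b=st-[0,0,h]; pts=np.array([b+[-25.5,0,0],b+[25.5,0,0],b+[0,-25.5,0],b])
    print(h,((proj("scene",pts)-[222,128]+.5)*8-.5).round(0).tolist())
print(((proj("scene",[480.5,205.5,56])-[222,128]+.5)*8-.5).round(0))
E
```

```text
clock: 16.2
eef_pos: [481.3, 204.8, 190.3]
tcp_rot: [-3.141, -0.002, 0.043]
contact_force: [0.4, 0.4, -2.0]
opening: 0.577
grasp_force: 79.8
104 [[224.0, 279.0], [345.0, 283.0], [282.0, 317.0], [284.0, 281.0]]
107 [[224.0, 285.0], [345.0, 289.0], [282.0, 323.0], [284.0, 287.0]]
110 [[224.0, 290.0], [344.0, 295.0], [282.0, 329.0], [284.0, 293.0]]
113 [[224.0, 296.0], [344.0, 301.0], [282.0, 334.0], [284.0, 298.0]]
116 [[224.0, 302.0], [344.0, 306.0], [282.0, 340.0], [284.0, 304.0]]
[[281. 339.]]
```

View pics/g5.png

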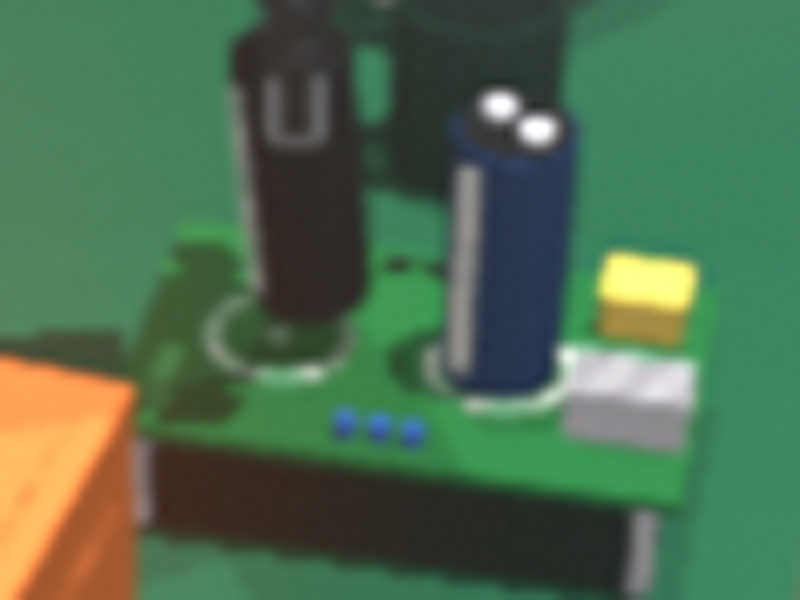

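The held capacitor's base sits about 29 px right of where an upright one would be: its edges run (238,80)→(262,290) and (348,60)→(366,290), with its bottom at (313,318). So it leans about the jaw axis. I fit the lean.

```bash
python3 - <<'E'
from h import *
st=r.sense()["eef_pos"]
def px(P): return (proj("scene",P)-[222,128]+.5)*8-.5
def model(p):
    a,h,dx=p; d=np.array([np.sin(a),0,-np.cos(a)]); e1=np.array([np.cos(a),0,np.sin(a)]); e2=np.array([0,1,0])
    f=np.linspace(0,2*np.pi,120); ring=np.outer(np.cos(f),e1)*25.5+np.outer(np.sin(f),e2)*25.5
    o=st+[dx,0,0]
    out=[]
    for row,L,R in((80,238,349),(290,262,366)):
        # silhouette: line through ring extreme points in image x at two heights
        A=px(o+ring); Bq=px(o+ring+d*90)
        for k,obs in((np.argmin(A[:,0]),L),(np.argmax(A[:,0]),R)):
            t=(row-A[k,1])/(Bq[k,1]-A[k,1]); out.append(A[k,0]+t*(Bq[k,0]-A[k,0])-obs)
    out.append(px(o+ring+d*h)[:,1].max()-318); return out
s=least_squares(model,[.1,110,0]); print(s.x,s.fun)
E
```

```text
[1.01414764e-01 1.04461903e+02 1.48731755e+00] [-7.77212824e+00  8.27627544e+00 -8.86598036e+00  8.28993179e+00
 -1.74622983e-10]
```

```bash
python3 -m crank '[[0,0,0.002,0,-0.05,0,1],[0,0,0.004,0,-0.1,0,1],[0,0,0.01,0,-0.1,0,1],[0,0,0.015,0,-0.1,0,1],[0,0,0.015,0,-0.1,0,1]]'
python3 - <<'E'
from h import *
import cv2
S=cams.grab_frame("scene")["image"][:,:,::-1]; T=cams.grab_frame("top")["image"][:,:,::-1]
a=cv2.resize(S[128:203,232:282],(400,600),interpolation=cv2.INTER_CUBIC)
b=cv2.resize(T[165:240,165:215],(400,600),interpolation=cv2.INTER_CUBIC)
cv2.imwrite("pics/g6.png",np.hstack([a,b]))
st=r.sense()["eef_pos"]
def px(P,n="scene",o=(232,128)): return ((proj(n,P)-o+.5)*8-.5).round(0).tolist()
for h in(-10,50,104): print(h,px([st+[-25.5,0,-h],st+[25.5,0,-h],st+[0,-25.5,-h]]))
print(px([480.5,205.5,56]),px([480.5,205.5,56],"top",(165,165)))
E
```

```text
clock: 16.75
eef_pos: [480.4, 204.9, 174.4]
tcp_rot: [-3.141, 0.098, 0.043]
contact_force: [-0.1, 1.4, -2.5]
opening: 0.575
grasp_force: 79.8
-10 [[144.0, 79.0], [270.0, 84.0], [205.0, 116.0]]
50 [[143.0, 203.0], [266.0, 208.0], [202.0, 241.0]]
104 [[142.0, 309.0], [262.0, 313.0], [199.0, 347.0]]
[[201.0, 339.0]] [[199.0, 260.0]]
```

View pics/g6.png

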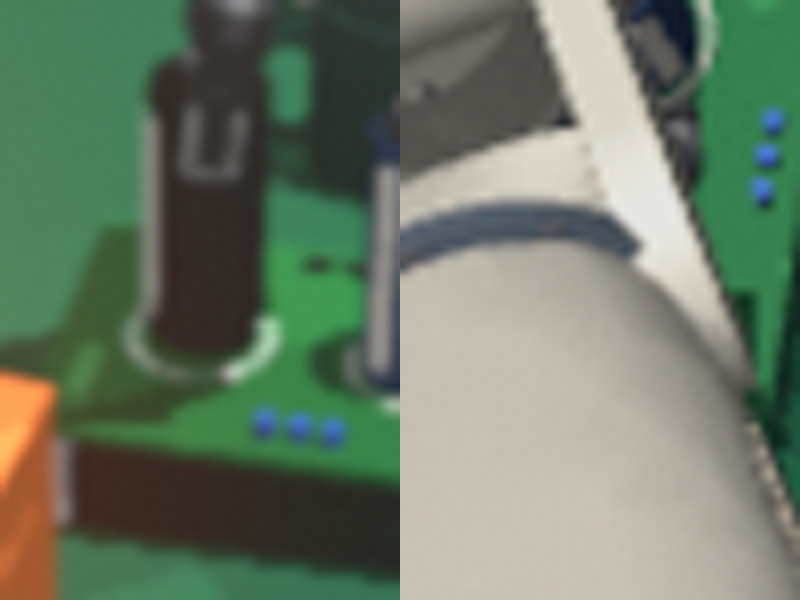

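Now nearly upright: a residual lean of about 0.02 rad, with the base at (150–262, bottom 352) over the ring at (125–282, bottom 382). The base height works out near 67 against the board at 56. I trim the lean and lower gently.

```bash
python3 -m crank '[[0.0005,0,0.001,0,-0.01,0,1],[0.0005,-0.0005,0.003,0,-0.02,0,1],[0.0005,-0.0005,0.005,0,-0.02,0,1],[0.0005,-0.0005,0.0065,0,-0.02,0,1],[0.0005,-0.0005,0.0065,0,-0.02,0,1]]' | sed -n 2,4p
python3 -m crank '[[0,0,0.0006,0,0,0,1],[0,0,0.0012,0,0,0,1],[0,0,0.0018,0,0,0,1],[0,0,0.0018,0,0,0,1]]' | sed -n 2,4p
```

```text
eef_pos: [480.6, 205.5, 168.2]
tcp_rot: [-3.141, 0.119, 0.043]
contact_force: [-0.2, 0.2, -2.6]
eef_pos: [480.8, 205.6, 167.2]
tcp_rot: [-3.141, 0.118, 0.043]
contact_force: [-1.6, -1.0, 4.1]
```

```bash
python3 -m crank '[[0,0,0.0005,0,0,0,1],[0,0,0.0005,0,0,0,1],[0,0,0.0005,0,0,0,1]]' 20 | sed -n 2,6p
python3 -m crank '[[0,0,0,0,0,0,0.42],[0,0,0,0,0,0,0.40],[0,0,0,0,0,0,0.37],[0,0,0,0,0,0,0.33],[0,0,0,0,0,0,0.28]]' | sed -n 2,6p
python3 -m crank '[[0,0,0,0,0,0,0.1],[0,0,0,0,0,0,0],[0,0,0,0,0,0,0],[0,0,-0.01,0,0,0,0],[0,0,-0.03,0,0,0,0]]' | sed -n 2,6p
```

```text
eef_pos: [480.8, 205.7, 167.2]
tcp_rot: [-3.14, 0.117, 0.043]
contact_force: [-2.9, -0.5, 8.7]
opening: 0.576
grasp_force: 81.2
eef_pos: [480.6, 205.6, 166.2]
tcp_rot: [-3.141, 0.118, 0.043]
contact_force: [-0.1, -0.3, 0.5]
opening: 0.723
grasp_force: 0.0
eef_pos: [483.3, 205.4, 195.8]
tcp_rot: [-3.142, 0.121, 0.043]
contact_force: [0.2, -0.3, 0.6]
opening: 1.001
grasp_force: 0.0
```

```bash
python3 -m crank '[[0,0,-0.03,0,0,0,0],[0,0,-0.07,0,0,0,0],[0,0,-0.115,0,0.06,0,0],[0,0,-0.15,0,0.118,0,0],[0,0,-0.15,0,0.118,0,0]]' | sed -n 2,6p
python3 - <<'E'
from h import *
import cv2
S=cams.grab_frame("scene")["image"][:,:,::-1]; T=cams.grab_frame("top")["image"][:,:,::-1]
a=cv2.resize(S[128:203,232:282],(400,600),interpolation=cv2.INTER_CUBIC)
b=cv2.resize(S[210:320,250:323],(400,600),interpolation=cv2.INTER_CUBIC)
cv2.imwrite("pics/g7.png",np.hstack([a,b]))
go([620-86,-229,250],[np.pi,0,1.611]);print(r.sense()['qpos'])
def px(P,n="scene",o=(232,128)): return ((proj(n,P)-o+.5)*8-.5).round(0).tolist()
st=np.array([480.8,205.6,56])
for h in(0,120): print(h,px([st+[-25.5,0,h],st+[25.5,0,h],st+[0,-25.5,h]]))
E
```

```text
eef_pos: [503.7, 207.2, 351.6]
tcp_rot: [-3.137, -0.011, 0.043]
contact_force: [0.7, 0.4, -0.7]
opening: 1.001
grasp_force: 0.0
at [501.7 206.5 346.4] [-3.14e+00 -2.00e-03  4.30e-02] go [0.0131 0.4366 0.0957] [ 0.    -0.003 -1.568] F [-0.4  0.3 -0.2] t 19.65 op 0.999 g 0.0
[3.87004516e-01 1.41669362e-01 1.69486785e+00 1.09073061e-03
 1.30270169e+00 1.91404759e+00]
0 [[142.0, 336.0], [261.0, 341.0], [199.0, 375.0]]
120 [[144.0, 98.0], [270.0, 102.0], [205.0, 135.0]]
```

View pics/g7.png

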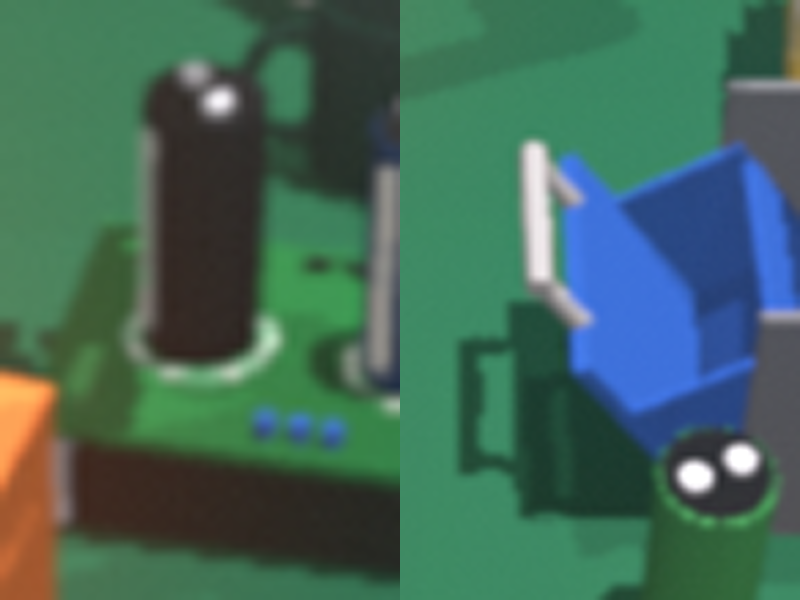

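The capacitor stands upright with even gaps to the ring: sides 142–260 within 125–282, bottom 362 against 382, the same look as the fitted one. The blue bin rests open with its bar at (535,210) in the right half. I go back to the bar.

```bash
python3 -m crank '[[0,0.02,0,0,0,-0.104,0.5],[0,0.05,0,0,0,-0.208,0.5],[0,0.082,0,0,0,-0.312,0.5],[0,0.114,0,0,0,-0.416,0.5],[0,0.146,0,0,0,-0.52,0.5]]' 40 >/dev/null
python3 -m crank '[[-0.019,0.0228,0,0,0,-0.104,0.5],[-0.038,0.0456,0,0,0,-0.208,0.5],[-0.057,0.0684,0,0,0,-0.312,0.5],[-0.076,0.0912,0,0,0,-0.416,0.5],[-0.095,0.114,0,0,0,-0.52,0.5]]' >/dev/null
python3 -m crank '[[-0.028,0.01,0,0,0,-0.104,0.5],[-0.056,0.02,0,0,0,-0.208,0.5],[-0.084,0.03,0,0,0,-0.312,0.5],[-0.112,0.04,0,0,0,-0.416,0.5],[-0.139,0.051,0,0,0,-0.524,0.5]]'
python3 -c "
from h import *
go([478.8,-235,220],[2.54,0,1.607]);print(r.sense()['qpos'])"
```

```text
clock: 21.15
eef_pos: [467.4, -234.2, 342.9]
tcp_rot: [-3.138, -0.003, 1.611]
contact_force: [0.5, 0.8, 0.6]
opening: 0.502
grasp_force: 0.0
at [ 467.4 -234.2  342.9] [-3.138e+00 -3.000e-03  1.611e+00] go [-0.0016  0.0117  0.1229] [-0.605 -0.004  0.003] F [0.5 0.8 0.6] t 21.15 op 0.502 g 0.0
[-4.68045879e-01  1.14473584e-01  1.73397208e+00  1.06933107e-03
  1.29739816e+00 -5.08798545e-01]
```

```bash
python3 -m crank '[[0,0,0.005,-0.12,0,0,0.5],[0,0.004,0.025,-0.24,0,0,0.5],[0,0.008,0.055,-0.36,0,0,0.5],[-0.001,0.011,0.09,-0.48,0,0,0.5],[-0.0016,0.0117,0.123,-0.6,-0.004,0.003,0.5]]'
python3 -m crank '[[0,0,0,0,0,0,0.5],[0,0,0,0,0,0,0.5]]'>/dev/null
python3 -c "
from h import *
go([538.1,-233,139.3],[2.54,0,1.607]);print(r.sense()['qpos'])"
```

```text
clock: 21.65
eef_pos: [479.9, -229.7, 232.3]
tcp_rot: [2.589, -0.011, 1.614]
contact_force: [1.1, 1.6, 0.5]
opening: 0.497
grasp_force: 0.0
at [ 482.3 -230.5  235.5] [ 2.591 -0.011  1.615] go [-0.006  -0.0028  0.111 ] [-0.051 -0.014  0.   ] F [1.  0.  1.2] t 21.85 op 0.5 g 0.0
[-0.65972889  0.07169012  2.15918074  0.67447258  0.5868575  -1.2094698 ]
```

```bash
python3 -m crank '[[-0.003,-0.0014,0.01,-0.025,-0.007,0,0.5],[-0.006,-0.0028,0.03,-0.051,-0.014,0,0.5],[-0.006,-0.0028,0.05,-0.051,-0.014,0,0.5],[-0.006,-0.0028,0.06,-0.051,-0.014,0,0.5],[-0.006,-0.0028,0.06,-0.051,-0.014,0,0.5]]'
python3 -c "
from h import *
go([538.1,-233,139.3],[2.54,0,1.607])"
```

```text
clock: 22.35
eef_pos: [514.1, -234.4, 184.1]
tcp_rot: [2.536, 0.002, 1.611]
contact_force: [0.1, -0.3, -0.2]
opening: 0.498
grasp_force: 0.0
at [ 514.1 -234.4  184.1] [2.536e+00 2.000e-03 1.611e+00] go [ 0.0006 -0.0057  0.0505] [ 0.004 -0.     0.004] F [ 0.1 -0.3 -0.2] t 22.35 op 0.498 g 0.0
```

```bash
python3 -m crank '[[0,-0.0057,0.006,0,0,0,0.5],[0,-0.0057,0.02,0,0,0,0.5],[0,-0.0057,0.035,0,0,0,0.5],[0,-0.0057,0.045,0,0,0,0.5],[0,-0.0057,0.0495,0,0,0,0.5]]' | sed -n 2,6p
python3 -m crank '[[0,0,0,0,0,0,0.6],[0,0,0,0,0,0,0.75],[0,0,0,0,0,0,0.82],[0,0,0,0,0,0,1],[0,0,0,0,0,0,1]]' 40 | sed -n 2,6p
python3 -m crank '[[0,0,0,0,0,0,1],[0,0,0,0,0,0,1]]' | sed -n 2,6p
```

```text
eef_pos: [537.5, -233.8, 140.8]
tcp_rot: [2.535, 0.003, 1.61]
contact_force: [-0.3, -0.3, 0.8]
opening: 0.497
grasp_force: 0.0
eef_pos: [536.3, -234.0, 140.9]
tcp_rot: [2.534, 0.003, 1.609]
contact_force: [-0.3, 1.7, 5.8]
opening: 0.124
grasp_force: 39.0
eef_pos: [536.3, -234.0, 140.8]
tcp_rot: [2.534, 0.003, 1.609]
contact_force: [0.1, 2.6, 6.2]
opening: 0.124
grasp_force: 39.0
```

```bash
for i in 1 2 3; do python3 -m crank '[[0,0.0031,0,0.02,0,0,1],[0,0.0062,0,0.04,0,0,1],[0,0.0093,0,0.06,0,0,1],[0,0.0124,0.0002,0.08,0,0,1],[0,0.0155,0.0004,0.1,0,0,1]]' | sed -n 2,5p; done
```

```text
eef_pos: [548.6, -233.4, 148.9]
tcp_rot: [2.637, 0.003, 1.609]
contact_force: [-2.6, 1.6, 2.9]
opening: 0.123
eef_pos: [562.4, -232.8, 156.1]
tcp_rot: [2.737, 0.003, 1.609]
contact_force: [-1.8, 2.9, 4.1]
opening: 0.121
eef_pos: [576.9, -232.2, 162.1]
tcp_rot: [2.836, 0.003, 1.608]
contact_force: [-2.1, 3.0, 5.8]
opening: 0.122
```

```bash
for i in 1 2; do python3 -m crank '[[0,0.0031,0,0.02,0,0,1],[0,0.0062,0,0.04,0,0,1],[0,0.0093,0,0.06,0,0,1],[0,0.0124,0.0002,0.08,0,0,1],[0,0.0155,0.0004,0.1,0,0,1]]' | sed -n 2,5p; done
python3 -m crank '[[0,0.0025,0,0.016,0,0,1],[0,0.0046,0,0.03,0,0,1],[0,0.0062,0,0.04,0,0,1],[0,0.0078,0.0001,0.05,0,0,1],[0,0.0093,0.0001,0.06,0,0,1]]' | sed -n 2,5p
```

```text
eef_pos: [592.0, -231.5, 166.5]
tcp_rot: [2.936, 0.003, 1.608]
contact_force: [-1.3, 4.5, 5.6]
opening: 0.122
eef_pos: [607.5, -230.8, 169.5]
tcp_rot: [3.036, 0.003, 1.608]
contact_force: [-1.2, 3.8, 6.3]
opening: 0.125
eef_pos: [617.0, -230.5, 170.5]
tcp_rot: [3.095, 0.003, 1.608]
contact_force: [0.1, 5.3, 7.7]
opening: 0.121
```

```bash
python3 -m crank '[[0,0.0016,0,0.01,0,0,1],[0,0.0031,0,0.02,0,0,1],[0,0.0046,0,0.03,0,0,1],[0,0.0058,0,0.037,0,0,1],[0,0.007,0,0.045,0,0,1]]' | sed -n 2,4p
python3 -m crank '[[0,0.0008,0,0,0,0,1],[0,0.0016,0,0,0,0,1],[0,0.0024,0,0,0,0,1],[0,0.0032,0,0,0,0,1]]' | sed -n 2,4p
```

```text
eef_pos: [624.0, -230.1, 170.9]
tcp_rot: [3.139, 0.003, 1.608]
contact_force: [0.5, 4.7, 6.8]
eef_pos: [625.4, -230.1, 170.9]
tcp_rot: [-3.14, 0.002, 1.608]
contact_force: [-9.7, 4.3, 13.7]
```

```bash
python3 -m crank '[[0,0.0008,0,0,0,0,1],[0,0.0016,0,0,0,0,1],[0,0.0016,0,0,0,0,1]]' | sed -n 2,4p
```

```text
eef_pos: [625.5, -230.0, 170.8]
tcp_rot: [-3.137, 0.002, 1.608]
contact_force: [-15.1, 3.5, 18.3]
```

It is firmly against the shut stop: 0.1 mm of motion for 5 N more. I unload, release and retreat straight up.

```bash
python3 -m crank '[[0,-0.0015,-0.001,0,0,0,1],[0,-0.003,-0.002,0,0,0,0.9],[0,-0.003,-0.002,0,0,0,0.8],[0,-0.003,-0.002,0,0,0,0.72],[0,-0.003,-0.002,0,0,0,0.68]]' | sed -n 2,6p
python3 -m crank '[[0,0,0,0,0,0,0.65],[0,0,-0.01,0,0,0,0.65],[0,0,-0.03,0,0,0,0.65],[0,0,-0.06,0,0,0,0.65],[0,0,-0.1,0,0,0,0.65]]' | sed -n 2,6p
python3 -m crank '[[-0.0,-0.04,-0.03,0,0,0,0.65],[0,-0.09,-0.06,0,0,0,0.65],[0,-0.14,-0.08,0,0,0,0.65],[0,-0.18,-0.08,0,0,0,0.65],[0,-0.18,-0.08,0,0,0,0.65]]' | sed -n 2,6p
python3 - <<'E'
from h import *
import cv2
S=cams.grab_frame("scene")["image"][:,:,::-1]
cv2.imwrite("pics/g8.png",cv2.resize(S[110:335,150:450],(800,600),interpolation=cv2.INTER_CUBIC)); print(r.sense()["clock"])
E
```

```text
eef_pos: [625.3, -230.6, 171.6]
tcp_rot: [3.141, 0.003, 1.609]
contact_force: [-0.2, -0.4, 0.1]
opening: 0.324
grasp_force: 0.0
eef_pos: [624.2, -229.8, 271.6]
tcp_rot: [-3.14, 0.002, 1.609]
contact_force: [0.1, -0.3, 0.2]
opening: 0.348
grasp_force: 0.0
eef_pos: [440.7, -236.6, 353.4]
tcp_rot: [3.141, 0.004, 1.607]
contact_force: [0.5, 0.7, 0.7]
opening: 0.348
grasp_force: 0.0
29.3
```

View pics/g8.png

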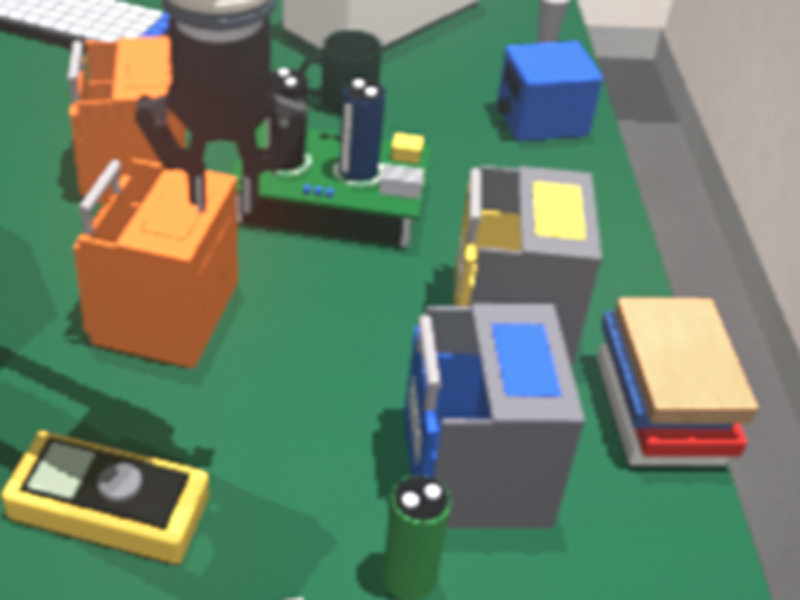

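The blue bin is shut and empty (bar at (430,360)). The yellow bin is shut, the capacitor stands in its circle at (290,120), and the other items in view are undisturbed.

```bash
python3 -c "
from rig import sign_off
print(sign_off())"
```

```text
the job is handed in; nothing more can be done
None
```

The job is handed in at about 29 s of the 72 s allowed: the capacitor stands terminals up in the empty circle, the blue bin was swung out and shut again under grip with no drop or slam, and the last pictures show the yellow bin shut and nothing else in view disturbed; no verdict came back.

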